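# Sort the printmaking bench into its trays

### The job

Tidy the print bench: stand both ink jars upright in the deep grey box, lay one lino cutter flat in each of the two bays of the wooden tray, and lay the ink roller flat in the shallow steel tray, just as it lies now. Never let a jar tip over on the way, and leave the round baren where it lies.

Things in the scene. Friction and masses are not known exactly. Their poses are not given: they have to be found in the camera images.
- tall_jar: Taller ink jar, amber glass with paper label and black lid, standing upright: 48 mm diameter, 74 mm high. Origin: centre of its underside, z up. Goes in jar_box.
- squat_jar: Squat ink jar, amber glass with paper label and black lid, standing upright: 60 mm diameter, 50 mm high. Origin: centre of its underside, z up. Goes in jar_box.
- knob_cutter: Lino cutter: pale wooden handle ending in a round palm knob 34 mm across, narrow steel blade (5 mm wide). 100 mm long, 18 mm high, lying flat, x along it, blade to +x (tip x = +50 mm, knob end x = -50 mm). Handle 22 mm wide and flat-sided from x = -16 to +13 mm: grip at x = 0. Origin: mid-length, on the underside. Starts within 0.8 rad of world +x. Goes in cutter_tray.
- straight_cutter: Lino cutter: straight pale wooden handle without knob, steel blade widening to a 16 mm chisel end. 100 mm long, 18 mm high, lying flat, x along it, blade to +x. Handle 18 mm wide from x = -50 to +18 mm: grip at x = 0. Origin: mid-length, on the underside. Starts within 0.8 rad of world +x. Goes in cutter_tray.
- roller: Ink roller (brayer): black rubber roller 30 mm diameter, 56 mm long (does not turn), wire fork 69 mm wide, brown round handle. 120 mm long, lying flat, x along it, rubber to +x (axis at x = +45 mm). Handle 24 mm diameter, axis 15 mm up, x = -48 to +16 mm, then a 30 mm collar at the tail: grip at x = 0. Origin: mid-length, at bench level. Starts within 0.8 rad of world +x. Goes in roller_tray.
- jar_box: Deep grey plastic box, open on top, fixed: 140 (x) by 160 (y) mm outside, 36 mm high, walls and floor 5 mm thick. Origin: centre of its underside, x away from the robot within 0.15 rad. Room for the two jars side by side along y, about 38 mm either side of the middle.
- cutter_tray: Wooden tray with a dividing wall along x through its middle making two bays side by side, fixed: 134 (x) by 175 (y) mm outside, 18 mm high, walls, floor and divider 5 mm thick. Each bay is 124 mm (x) by 80 mm (y) inside, centred 42.5 mm either side of the origin along y. Origin: centre of its underside, x away from the robot within 0.1 rad.
- roller_tray: Shallow steel tray with a thin rod handle on its far side, fixed: 152 (x) by 126 (y) mm outside, rim only 12 mm high, walls and floor 3 mm thick. Origin: centre of its underside, x away from the robot within 0.15 rad.
- baren: Baren (rubbing disc), a bystander: dark wooden disc 92 mm in diameter, 14 mm thick, with a pale bar grip on top up to 26 mm high. It lies somewhere in the row of loose things. Origin: centre of its underside.

How it is judged:
By the outcome, as a careful person would: the job done as asked, in the order asked, and still so for the second after the job is handed in, with the robot touching nothing.
It also fails if it takes over 118 s, if anything falls off the work surface, if the arm or the gripper's body presses on something with over 40 N, if the wrist force passes 120 N, or if a joint passes its speed limit or range.

### The arm

A 7-joint arm with a two-finger parallel gripper is mounted at the origin on the work surface. World frame = base frame: x ahead of the robot, y to its left, z up, the work surface at z = 0. Lengths are in m, angles in rad, forces in N, time in s.
With the tool pointing down it reaches from about 0.425 to 1.025 m from the base axis. Payload 9.4 kg.
Tool frame: the origin (TCP) lies at the very end of the fingers, on their centre line; the grasp point (between the pads) lies 19 mm behind it; z points along the fingers, y is the line along which they close (so a half turn about z gives the same grasp; the last joint's range is limited). The gripper opens to 93 mm and grips with 3 to 60 N. Pads are 15 mm wide; open, the fingers measure 128 mm over their backs; the gripper's body (75 mm by 188 mm) begins 65 mm behind the grasp point.
Start: joints at [-1.425, 0.599, -0.003, 1.599, 0.002, 0.943, -0.08], TCP at [0.16, 0.707, 0.219] pointing down, gripper open.
Joint ranges: [-2.57, 2.57], [-0.35, 1.97], [-1.29, 1.29], [0.11, 2.56], [-1.05, 4.19], [0.11, 1.86], [-2.63, 2.63]. Speed limits (rad/s): [2.22, 2.22, 3.01, 3.01, 3.14, 3.14, 3.14].

### API

Orientations are given as a rotation vector (axis times angle).
In Python, from plant import arm, imaging gives the robot as it stands.
- The arm moves only by the tool apply_moves, never from a script. Its argument "steps" is a list of rows, each a list of 7 numbers: the closure, from -1 (fully open) to 1 (shut), then the shift along the tool's x, y, z in mm, then the turn, a rotation vector about the tool's x, y, z in degrees. A call has exactly 8 rows; each row is the pose to reach, as a shift and turn from the pose commanded when the call began, along the tool's axes at that moment; what a row does not reach only later rows make up. A row lasts 1/12 s, in which the tool goes at most 41.7 mm and 7.16 degrees, less where a joint would pass 70% of its speed; a pose out of reach is approached as far as the arm can. A call with a gripper value outside its range is refused whole. The fingers move at their own pace and stop on an object; "force" is the grip in N (left out, the last holds). Time passes only in rows, so rows that repeat a pose let the fingers close, or fill a call up. It gives the time, the measured TCP pose, the force, the opening and the grip force at its end, in the units of the state.
- arm.sense(): the state, without advancing time (a new reading comes with each control period).
- imaging.get_image(name): name is "side" or "top"; returns (picture, depth): 400x640x3 uint8, red, green, blue; 400x640 float32, m along the optical axis (not along the pixel's ray), 0 where there is no reading.
- imaging.calibration(name): a dict with "intrinsics" (3x3 intrinsics, pixels), "dist_coeffs" ([k1, k2, p1, p2, k3] as OpenCV has them; the pictures are not rectified), "xyz" and "orientation" of the camera in the world. Camera axes: x right, y down, z forward; pixel columns grow to the right and rows downward; lengths in m; the calibration is good to about 2 mm. A picture is of the moment at which its call begins. calibration takes no time and is no camera call.
- arm.sign_off(): hands the job in; it is judged then, once.
The state is a dict: "clock": time; "joints": joint angles; "joint_velocities": joint speeds; "effort": joint torques, N m; "ee_pos": TCP position; "orientation": TCP orientation; "contact_force": force on the tool from outside, world axes, zero at the start; "ft_torque": the same for the moment, N m; "gripper_width": finger opening in m; "grasp_force": force on a finger pad.
Only numpy, scipy, OpenCV 4.12 (cv2) and the standard library are available. Lean on these libraries where they do the work, as an engineer would, in place of code of your own. Each camera call takes 0.05 s, during which the arm holds its last target. There are 200 camera calls.

## Working session

There is one attempt and no reset: what is moved stays moved. The work goes in short steps, Python scripts to look and compute and a tool call to move; the robot and the scene stay as the last step left them, time stands still between calls to the robot, and variables do not carry over. Pictures are saved under pics/ and viewed, at most 14 in all, crops included, and the job is handed in when it is done.

Besides the shell and the picture viewer there is one more tool, called after ">>>" by a JSON object that holds its "api" and its "payload". apply_moves: Moves the arm, as the interface text tells. Its arguments: {"type":"object","properties":{"steps":{"type":"array","items":{"type":"array","items":{"type":"number"}}},"force":{"type":"number"}},"required":["steps"]}

```bash
ls; mkdir -p pics; python3 - <<'E'
from plant import arm, imaging
import cv2,numpy as np
s=arm.sense(); print(s)
for n in("side","top"):
    c=imaging.calibration(n); print(n,c)
    p,d=imaging.get_image(n); np.savez(f'pics/{n}0.npz',p=p,d=d)
    cv2.imwrite(f'pics/{n}0.png',p[:,:,::-1])
E
```

```text
pics
{'clock': 0.0, 'joints': array([-1.42469694,  0.6001612 , -0.00253636,  1.60011653,  0.00178242,
        0.94291326, -0.07977691]), 'joint_velocities': array([ 1.87556969e-03, -1.76612458e-03, -5.33748876e-04,  9.39029509e-04,
       -1.05897304e-03, -4.00492285e-05,  6.25504686e-04]), 'effort': array([ 4.56548432e-04, -7.65081453e+01,  1.49790734e+00, -2.52344459e+01,
       -5.22958359e-02,  1.72081590e-02,  1.69372956e-04]), 'ee_pos': array([0.16010557, 0.70659727, 0.21773878]), 'orientation': array([-3.49141937e-01, -3.12208800e+00,  2.50625988e-03]), 'contact_force': array([-0.38109144,  0.14407548, -0.08693088]), 'ft_torque': array([0.02259704, 0.0082934 , 0.02737417]), 'grasp_force': 0.0, 'gripper_width': 0.09280447818051986}
side {'intrinsics': array([[410.03853032,   0.        , 320.81265919],
       [  0.        , 410.03853032, 201.06442132],
       [  0.        ,   0.        ,   1.        ]]), 'dist_coeffs': array([-0.00790219,  0.        ,  0.        ,  0.        ,  0.        ]), 'xyz': array([0.37227826, 0.770801  , 0.92321878]), 'orientation': array([-0.23580239,  2.86548701, -1.09000829])}
top {'intrinsics': array([[411.69252064,   0.        , 314.75232882],
       [  0.        , 411.69252064, 201.05849105],
       [  0.        ,   0.        ,   1.        ]]), 'dist_coeffs': array([-0.0443348,  0.       ,  0.       ,  0.       ,  0.       ]), 'xyz': array([0.36828693, 0.01359431, 0.93423227]), 'orientation': array([-2.15383285,  2.14463747, -0.18689435])}
```

View pics/top0.png

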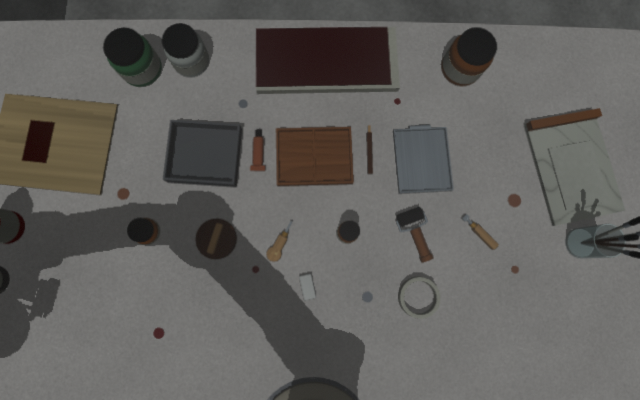

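View pics/side0.png

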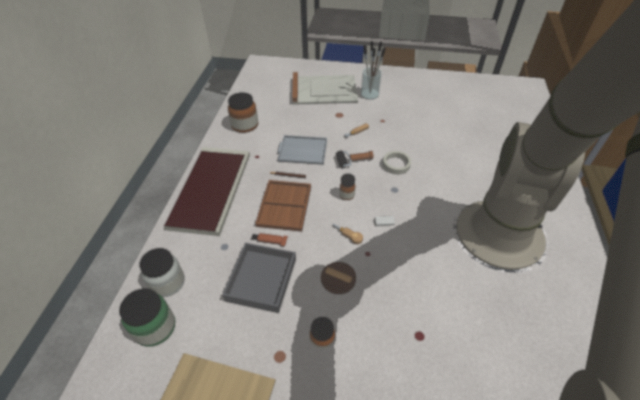

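The top view has +x up and +y left. Pixel positions there:

- **Loose things:** squat jar (142,231), baren (216,238), knob cutter (280,241), tall jar (348,231), roller (415,232), straight cutter (480,231).
- **Places:** jar box (204,152), cutter tray (315,155), roller tray (423,160).
- **Clutter beside the trays:** (258,150) and (369,148).

The side view shows the same things with nothing hidden.

```bash
cat > h.py <<'E'
import numpy as np, cv2
from scipy.spatial.transform import Rotation as R
from plant import arm, imaging
def cloud(n,d):
    c=imaging.calibration(n); h,w=d.shape
    uv=np.stack(np.meshgrid(np.arange(w),np.arange(h)),-1).reshape(-1,1,2).astype(np.float64)
    r=cv2.undistortPoints(uv,c['intrinsics'],c['dist_coeffs']).reshape(h,w,2)
    P=np.dstack([r,np.ones((h,w))])*d[...,None]
    W=P@R.from_rotvec(c['orientation']).as_matrix().T+c['xyz']
    W[d<=0]=np.nan
    return W
def grab(n):
    p,d=imaging.get_image(n); return p,d,cloud(n,d)
def proj(n,X):
    c=imaging.calibration(n); Rm=R.from_rotvec(c['orientation']).as_matrix()
    return cv2.projectPoints(np.atleast_2d(X).astype(float),cv2.Rodrigues(Rm.T)[0],-Rm.T@c['xyz'],c['intrinsics'],c['dist_coeffs'])[0].reshape(-1,2)
E
cat > m.py <<'E'
from h import *
px=dict(squat=(142,231),baren=(216,238),knob=(280,241),tall=(348,231),roller=(415,232),straight=(480,231),jbox=(204,152),ctray=(315,155),rtray=(423,160),junkA=(258,150),junkB=(369,148))
W={n:cloud(n,np.load(f'pics/{n}0.npz')['d']) for n in('top','side')}
for k,(u,v) in px.items():
    c0=W['top'][v,u]
    for n in W:
        w=W[n].reshape(-1,3)
        near=np.linalg.norm(w[:,:2]-c0[:2],axis=1)<(.12 if 'box' in k or 'tray' in k else .075)
        q=w[near]; t=np.median(q[q[:,2]<.02][:,2]) if 'x' not in k and 'tray' not in k else 0
        # component
        hi=q[q[:,2]>t+.006]
        if len(hi)<5: print(k,n,'few',t);continue
        m=cv2.minAreaRect((hi[:,:2]*1000).astype(np.float32))
        print(k,n,len(hi),'table %.1f'%(t*1e3),'z99 %.1f z50 %.1f'%tuple(np.percentile(hi[:,2]*1e3,[99,50])),'mean',(hi.mean(0)*1e3).round(1),'rect',np.round(m[0],1),np.round(m[1],1),round(m[2],1))
E
python3 m.py
```

```text
squat top 715 table -0.6 z99 52.6 z50 48.1 mean [441.8 369.9  40.2] rect [429.2 385.2] [56.2 92.6] 48.6
squat side 669 table 1.1 z99 54.3 z50 49.6 mean [442.8 384.4  41.4] rect [442.7 379.2] [58.3 55.8] 50.9
baren top 1273 table 0.6 z99 27.6 z50 13.8 mean [426.6 217.5  15.3] rect [427.4 218.6] [88.1 87.5] 48.3
baren side 898 table 1.1 z99 27.8 z50 14.0 mean [428.2 224.   15.6] rect [429. 221.] [90.3 89.8] 3.8
knob top 359 table -0.2 z99 20.7 z50 16.5 mean [411.1  78.8  16.2] rect [418.   79.7] [ 32.8 110.6] 69.5
knob side 233 table 0.2 z99 20.5 z50 16.5 mean [412.7  83.2  15.4] rect [421.9  69.5] [35.2 98.8] 51.6
tall top 430 table -0.4 z99 76.8 z50 73.0 mean [438.  -72.1  65.7] rect [438.9 -73.4] [45.3 45. ] 82.0
tall side 370 table -0.1 z99 77.3 z50 51.4 mean [442.6 -62.4  50.9] rect [442.9 -70. ] [46.2 44.7] 44.0
roller top 844 table 0.1 z99 31.7 z50 25.1 mean [ 445.2 -227.8   24.1] rect [ 435.6 -233.1] [118.2  69.4] 19.8
roller side 352 table 0.4 z99 32.0 z50 23.3 mean [ 445.1 -222.3   22.2] rect [ 439.4 -230.6] [119.1  66.9] 24.4
straight top 354 table 0.4 z99 21.4 z50 16.5 mean
[... 554 characters left out ...]
21.4   2.   11.6] rect [609. -16.] [159.5 213.4] 1.4
rtray top 551 table 0.0 z99 19.3 z50 11.2 mean [ 620.6 -255.    10.9] rect [ 597.2 -256.5] [199.8 129. ] 3.7
rtray side 333 table 0.0 z99 20.4 z50 9.8 mean [ 619.7 -251.3   10.2] rect [ 616.8 -263.1] [195.3 195.5] 26.7
junkA top 817 table 0.9 z99 37.5 z50 17.8 mean [627.3 133.1  19.4] rect [627.  127.5] [144.1 112.8] 87.3
junkA side 679 table 4.4 z99 37.9 z50 18.5 mean [630.2 142.6  20.6] rect [628.1 129.3] [105.8 119.5] 85.7
junkB top 414 table 0.3 z99 20.1 z50 9.5 mean [ 633.9 -117.1   11.2] rect [ 634.5 -125. ] [111.8 136.3] 3.1
junkB side 205 table 2.2 z99 20.8 z50 12.0 mean [ 636.  -111.7   12.9] rect [ 642.5 -130.5] [109.1 130.4] 9.6
```

```bash
cat > m2.py <<'E'
from h import *
W={n:cloud(n,np.load(f'pics/{n}0.npz')['d']) for n in('top','side')}
pos=dict(squat=(.443,.378),knob=(.416,.08),tall=(.438,-.071),roller=(.436,-.231),straight=(.443,-.380))
rad=dict(squat=.045,tall=.045,knob=.062,roller=.075,straight=.065)
yaw=dict(knob=-28,roller=20,straight=44)
top=dict(squat=.05,tall=.074)
for k in pos:
  for n in W:
    w=W[n].reshape(-1,3); q=w[np.linalg.norm(w[:,:2]-pos[k],axis=1)<rad[k]]
    if k in top:
        zt=np.percentile(q[:,2],98); hi=q[q[:,2]>zt-.005]
        c,r=cv2.minEnclosingCircle((hi[:,:2]*1e3).astype(np.float32)); print(k,n,'ztop',round(zt*1e3,1),np.round(c,1),round(r,1),'mid',np.round((np.percentile(hi,1,axis=0)+np.percentile(hi,99,axis=0))*500,1)); continue
    hi=q[q[:,2]>.0065]
    hp=hi
    for it in range(3):
        a=np.deg2rad(yaw[k]) if it==0 else a
        ax=np.array([np.cos(a),np.sin(a)]); lt=np.array([-ax[1],ax[0]])
        s=hi[:,:2]@ax*1e3; l=hi[:,:2]@lt*1e3
        lo,up=np.percentile(s,[.5,99.5])
        # midline of the section between
        L=dict(knob=(30,62),roller=(25,65),straight=(4,64))[k]
        b=np.arange(lo+L[0],lo+L[1],4); mid=[];wd=[]
        for x in b:
            m=l[(s>=x)&(s<x+4)]; 
            mid.append((m.min()+m.max())/2 if len(m)>3 else np.nan); wd.append(np.ptp(m) if len(m)>3 else np.nan)
        mid=np.array(mid); g=~np.isnan(mid); f=np.polyfit(b[g]+2,mid[g],1); a+=np.arctan(f[0])
    sc=lo+dict(knob=50,straight=50,roller=60)[k]
    c=ax*sc+lt*np.polyval(f,sc)
    print(k,n,'yaw %.1f len %.1f centre'%(np.degrees(a),up-lo),c.round(1),'w',np.round(wd,0),'z',np.round(np.percentile(hi[:,2]*1e3,[90,98]),1))
# trays: rim points
tr=dict(jbox=((.624,.252),36,140,160),ctray=((.618,0),18,134,175),rtray=((.612,-.255),12,152,126))
from scipy.optimize import minimize
for k,(c,h,lx,ly) in tr.items():
  for n in W:
    w=W[n].reshape(-1,3); q=w[(abs(w[:,0]-c[0])<lx/2e3+.022)&(abs(w[:,1]-c[1])<ly/2e3+.022)]*1e3
    q=q[(q[:,2]>h-3)&(q[:,2]<h+4)][:,:2]
    def cost(p):
        ca,sa=np.cos(p[2]),np.sin(p[2]); d=q-p[:2]
        x=abs(d[:,0]*ca+d[:,1]*sa)-lx/2; y=abs(-d[:,0]*sa+d[:,1]*ca)-ly/2
        dd=np.abs(np.maximum(x,y)+2.5); return np.minimum(dd,15).mean()
    best=min((minimize(cost,[c[0]*1e3,c[1]*1e3,a],method='Nelder-Mead') for a in(-.1,-.05,0,.05,.1)),key=lambda r:r.fun)
    print(k,n,len(q),best.x.round(3),round(best.fun,2))
E
python3 m2.py
```

```text
squat top ztop 52.0 [443.1 376.2] 27.2 mid [443.  377.1  49.9]
squat side ztop 53.4 [443.9 377.1] 26.7 mid [444.1 376.9  51.5]
knob top yaw -28.4 len 94.5 centre [424.7  71.2] w [20. 21. 21. 21. 20. 22. 21. 14.] z [19.  20.5]
knob side yaw -28.0 len 97.6 centre [426.3  74.8] w [18. 22. 18. 17. 21. 18. 17. 17.] z [19.  20.3]
tall top ztop 75.9 [440.6 -75.2] 21.3 mid [440.7 -75.3  74. ]
tall side ztop 75.9 [444.5 -73.5] 22.6 mid [443.6 -73.3  74.5]
roller top yaw 21.4 len 117.0 centre [ 437.2 -232.3] w [22. 21. 23. 20. 23. 23. 21. 23. 22. 21.] z [29.5 31.1]
roller side yaw 18.7 len 118.1 centre [ 438.4 -227.3] w [17. 18. 16. 23. 12. 15. 18. 15. 21. 18.] z [29.4 31.2]
straight top yaw 44.7 len 100.1 centre [ 445.3 -378.4] w [17. 16. 19. 18. 17. 18. 19. 18. 17. 15. 16. 16. 17. 17. 14.] z [19.5 20.8]
straight side yaw 45.1 len 97.8 centre [ 446.5 -374.5] w [nan 12. nan 17. 16. 10. 17. 13. 18. 15. 16. nan 14. nan 15.] z [19.4 21.5]
jbox top 569 [ 6.20450e+02  2.53323e+02 -6.20000e-02] 1.44
jbox side 471 [ 6.22464e+02  2.54375e+02 -6.30000e-02] 1.62
ctray top 618 [ 6.17447e+02 -3.10000e-02  3.30000e-02] 2.71
ctray side 368 [6.20279e+02 1.52200e+00 3.50000e-02] 3.35
rtray top 404 [ 6.12862e+02 -2.54926e+02  6.50000e-02] 2.12
rtray side 183 [ 6.15725e+02 -2.51613e+02  6.30000e-02] 2.33
```

```bash
cat > plan.py <<'E'
# usage: plan.py [x,y,z,ang]... (mm, deg of tool y in world): deltas in tool axes, chained from the sensed pose
import sys
from h import *
s=arm.sense(); p=s['ee_pos']*1e3; Q=R.from_rotvec(s['orientation'])
m=Q.as_matrix(); print('t %.2f'%s['clock'],'at',p.round(1),'ang %.1f'%np.degrees(np.arctan2(m[1,1],m[0,1])),'tilt',m[:2,2].round(4),'w %.1f'%(s['gripper_width']*1e3),'gf %.1f'%s['grasp_force'],'q',np.round(s['joints'],2))
for a in sys.argv[1:]:
    x,y,z,t=map(float,a.split(',')); c,n=np.cos(np.radians(t)),np.sin(np.radians(t))
    T=R.from_matrix(np.array([[-n,c,0],[c,n,0],[0,0,-1]]))
    print(a,'shift',Q.inv().apply(np.array([x,y,z])-p).round(1),'turn',np.degrees((Q.inv()*T).as_rotvec()).round(2))
    p=np.array([x,y,z]);Q=T
E
python3 plan.py 300,540,150,40 443.5,377,110,-3.6 443.5,377,15,-3.6
```

```text
t 0.10 at [160.1 706.7 217.9] ang 77.2 tilt [-0.0002 -0.0013] w 93.1 gf 0.0 q [-1.42  0.6  -0.    1.6   0.    0.94 -0.08]
300,540,150,40 shift [-173.2 -131.6   68.1] turn [-7.000e-02  3.000e-02  3.724e+01]
443.5,377,110,-3.6 shift [-217.1    5.2   40. ] turn [ 0.   0.  43.6]
443.5,377,15,-3.6 shift [ 0.  0. 95.] turn [0. 0. 0.]
```

>>> {"api": "apply_moves", "payload": {"steps": [[-1, -22, -16, 8, 0, 0, 5], [-1, -44, -33, 17, 0, 0, 10], [-1, -65, -49, 26, 0, 0, 14], [-1, -87, -66, 34, 0, 0, 19], [-1, -108, -82, 43, 0, 0, 24], [-1, -130, -99, 51, 0, 0, 28], [-1, -152, -115, 60, 0, 0, 33], [-1, -173, -132, 68, 0, 0, 37]], "force": 30}}

```text
clock: 0.77
ee_pos: [0.3004, 0.5389, 0.15]
orientation: [1.328, 2.847, -0.001]
contact_force: [0.2, 0.4, 0.8]
gripper_width: 0.0931
grasp_force: 0.0
```

>>> {"api": "apply_moves", "payload": {"steps": [[-1, -30, 1, 5, 0, 0, 6], [-1, -60, 2, 10, 0, 0, 12], [-1, -90, 2, 15, 0, 0, 18], [-1, -120, 3, 20, 0, 0, 24], [-1, -150, 4, 26, 0, 0, 30], [-1, -180, 4, 32, 0, 0, 36], [-1, -205, 5, 36, 0, 0, 41], [-1, -217, 5, 40, 0, 0, 43.6]]}}

```text
clock: 1.43
ee_pos: [0.446, 0.3746, 0.1103]
orientation: [2.293, 2.145, -0.0]
contact_force: [0.3, 0.0, 0.8]
gripper_width: 0.093
grasp_force: 0.0
```

```bash
python3 plan.py 443.5,377,15,-3.6
```

```text
t 1.43 at [446.  374.6 110.3] ang -3.8 tilt [ 0.0009 -0.0014] w 93.0 gf 0.0 q [-1.01  0.59  0.32  2.04 -0.33  0.56 -0.53]
443.5,377,15,-3.6 shift [ 2.4 -2.8 95.3] turn [ 0.06  0.08 -0.22]
```

>>> {"api": "apply_moves", "payload": {"steps": [[-1, 2, -2, 20, 0, 0, 0], [-1, 2, -2, 45, 0, 0, 0], [-1, 2, -2, 70, 0, 0, 0], [-1, 2, -2, 85, 0, 0, 0], [-1, 2, -2, 95, 0, 0, 0], [-1, 2, -2, 95, 0, 0, 0], [1, 2, -2, 95, 0, 0, 0], [1, 2, -2, 95, 0, 0, 0]]}}

```text
clock: 2.1
ee_pos: [0.4421, 0.3803, 0.0164]
orientation: [-2.285, -2.156, -0.002]
contact_force: [0.8, -1.0, 0.6]
gripper_width: 0.0841
grasp_force: 0.0
```

>>> {"api": "apply_moves", "payload": {"steps": [[1, 0, 0, 0, 0, 0, 0], [1, 0, 0, 0, 0, 0, 0], [1, 0, 0, 0, 0, 0, 0], [1, 0, 0, 0, 0, 0, 0], [1, 0, 0, 0, 0, 0, 0], [1, 0, 0, 0, 0, 0, 0], [1, 0, 0, 0, 0, 0, 0], [1, 0, 0, 0, 0, 0, 0]]}}

```text
clock: 2.77
ee_pos: [0.4422, 0.3802, 0.0162]
orientation: [-2.286, -2.155, -0.002]
contact_force: [-0.1, -0.0, 6.2]
gripper_width: 0.0577
grasp_force: 30.1
```

```bash
python3 plan.py 443.5,377,85,-3.6 624,291,85,-3.6 624,291,23,-3.6
```

```text
t 2.77 at [442.2 380.2  16.2] ang -3.4 tilt [0.0008 0.0009] w 57.7 gf 30.1 q [-0.95  0.73  0.21  2.08 -0.4   0.37 -0.47]
443.5,377,85,-3.6 shift [ -3.    1.5 -68.8] turn [ 0.04 -0.05  0.23]
624,291,85,-3.6 shift [-74.5 185.5   0. ] turn [0. 0. 0.]
624,291,23,-3.6 shift [ 0.  0. 62.] turn [0. 0. 0.]
```

>>> {"api": "apply_moves", "payload": {"steps": [[1, 0, 0, -4, 0, 0, 0], [1, 0, 0, -12, 0, 0, 0], [1, 0, 0, -22, 0, 0, 0], [1, 0, 0, -34, 0, 0, 0], [1, 0, 0, -46, 0, 0, 0], [1, 0, 0, -57, 0, 0, 0], [1, 0, 0, -65, 0, 0, 0], [1, 0, 0, -69, 0, 0, 0]]}}

```text
clock: 3.43
ee_pos: [0.4422, 0.3803, 0.0864]
orientation: [-2.285, -2.155, -0.003]
contact_force: [-0.1, -0.8, -2.9]
gripper_width: 0.0579
grasp_force: 29.6
```

>>> {"api": "apply_moves", "payload": {"steps": [[1, -2, 6, 0, 0, 0, 0], [1, -7, 18, 0, 0, 0, 0], [1, -14, 35, 0, 0, 0, 0], [1, -22, 55, 0, 0, 0, 0], [1, -31, 77, 0, 0, 0, 0], [1, -40, 100, 0, 0, 0, 0], [1, -49, 122, 0, 0, 0, 0], [1, -57, 143, 0, 0, 0, 0]]}}

```text
clock: 4.1
ee_pos: [0.5834, 0.3121, 0.0838]
orientation: [2.287, 2.153, -0.002]
contact_force: [-0.2, -0.4, -2.0]
gripper_width: 0.0578
grasp_force: 29.6
```

>>> {"api": "apply_moves", "payload": {"steps": [[1, -7, 18, 0, 0, 0, 0], [1, -12, 30, 0, 0, 0, 0], [1, -15, 38, 0, 0, 0, 0], [1, -17, 43, 0, 0, 0, 0], [1, -18, 44, 0, 0, 0, 0], [1, -18, 44, 0, 0, 0, 0], [1, -18, 44, 0, 0, 0, 0], [1, -18, 44, 0, 0, 0, 0]]}}

```text
clock: 4.77
ee_pos: [0.6232, 0.2949, 0.0847]
orientation: [-2.284, -2.156, 0.0]
contact_force: [-0.2, -0.3, -2.2]
gripper_width: 0.0579
grasp_force: 29.6
```

```bash
python3 plan.py 624,294,22,-3.6; python3 - <<'E'
from h import *
for n in('top','side'):
    p,d,w=grab(n); cv2.imwrite(f'pics/{n}1.png',p[:,:,::-1]); np.savez(f'pics/{n}1.npz',p=p,d=d)
a=cv2.imread('pics/top1.png')[80:260,90:330]; b=cv2.imread('pics/side1.png')[180:360,180:420]
cv2.imwrite('pics/v1.png',cv2.resize(np.vstack([a,b]),None,fx=1.6,fy=1.6))
E
```

```text
t 4.77 at [623.2 294.9  84.7] ang -3.3 tilt [-0.0006  0.0003] w 57.9 gf 29.6 q [-0.7   0.72  0.28  1.8  -0.31  0.66 -0.3 ]
624,294,22,-3.6 shift [-0.8  0.9 62.7] turn [-0.03 -0.02  0.31]
```

View pics/v1.png

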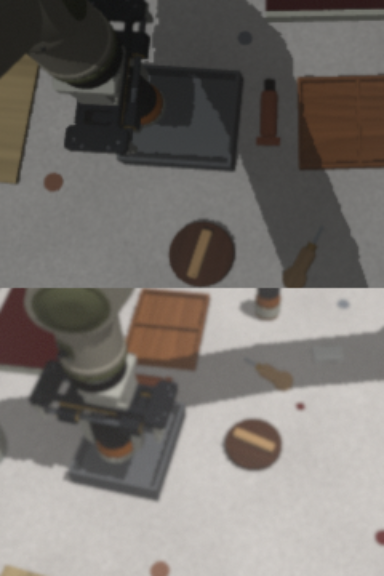

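The jar is upright in the grip, over the left half of the box: top crop (148,100), side crop (112,440). Next I lower it and let go.

>>> {"api": "apply_moves", "payload": {"steps": [[1, -1, 1, 8, 0, 0, 0], [1, -1, 1, 20, 0, 0, 0], [1, -1, 1, 33, 0, 0, 0], [1, -1, 1, 45, 0, 0, 0], [1, -1, 1, 54, 0, 0, 0], [1, -1, 1, 60, 0, 0, 0], [1, -1, 1, 63, 0, 0, 0], [1, -1, 1, 63, 0, 0, 0]]}}

```text
clock: 5.53
ee_pos: [0.6248, 0.2926, 0.0214]
orientation: [-2.286, -2.155, 0.001]
contact_force: [-0.6, -0.2, -2.0]
gripper_width: 0.058
grasp_force: 29.6
```

>>> {"api": "apply_moves", "payload": {"steps": [[-0.62, 0, 0, 0, 0, 0, 0], [-0.62, 0, 0, 0, 0, 0, 0], [-0.62, 0, 0, 0, 0, 0, 0], [-0.62, 0, 0, 0, 0, 0, 0], [-0.62, 0, 0, 0, 0, 0, 0], [-0.62, 0, 0, 0, 0, 0, 0], [-0.62, 0, 0, 0, 0, 0, 0], [-0.62, 0, 0, 0, 0, 0, 0]]}}

```text
clock: 6.2
ee_pos: [0.6251, 0.2929, 0.0217]
orientation: [2.286, 2.155, 0.0]
contact_force: [-0.6, 0.4, 0.3]
gripper_width: 0.0754
grasp_force: 0.0
```

```bash
python3 plan.py 624,294,115,-3.6 442,-74,115,-3.6 442,-74,30,-3.6
```

```text
t 6.20 at [625.1 292.9  21.7] ang -3.4 tilt [0.0001 0.    ] w 75.4 gf 0.0 q [-0.67  0.81  0.24  1.82 -0.33  0.56 -0.27]
624,294,115,-3.6 shift [  1.   -1.2 -93.3] turn [ 0.01 -0.    0.24]
442,-74,115,-3.6 shift [-378.7 -158.5    0. ] turn [0. 0. 0.]
442,-74,30,-3.6 shift [ 0.  0. 85.] turn [0. 0. 0.]
```

>>> {"api": "apply_moves", "payload": {"steps": [[-0.62, 0, 0, -10, 0, 0, 0], [-0.62, 0, 0, -30, 0, 0, 0], [-0.62, 0, 0, -55, 0, 0, 0], [-1, 0, 0, -80, 0, 0, 0], [-1, -15, -6, -93, 0, 0, 0], [-1, -45, -19, -93, 0, 0, 0], [-1, -80, -34, -93, 0, 0, 0], [-1, -115, -49, -93, 0, 0, 0]]}}

```text
clock: 6.87
ee_pos: [0.5689, 0.1805, 0.1157]
orientation: [2.284, 2.156, 0.003]
contact_force: [1.2, -1.7, -0.2]
gripper_width: 0.0924
grasp_force: 0.0
```

>>> {"api": "apply_moves", "payload": {"steps": [[-1, -35, -15, 0, 0, 0, 0], [-1, -70, -30, 0, 0, 0, 0], [-1, -105, -44, 0, 0, 0, 0], [-1, -140, -59, 0, 0, 0, 0], [-1, -175, -74, 0, 0, 0, 0], [-1, -210, -88, 0, 0, 0, 0], [-1, -240, -100, 0, 0, 0, 0], [-1, -263, -110, 0, 0, 0, 0]]}}

```text
clock: 7.53
ee_pos: [0.4429, -0.0776, 0.1155]
orientation: [2.287, 2.152, 0.0]
contact_force: [0.0, -0.1, -0.6]
gripper_width: 0.0926
grasp_force: 0.0
```

```bash
python3 plan.py 442,-74,30,-3.6
```

```text
t 7.53 at [442.9 -77.6 115.5] ang -3.5 tilt [ 0.0008 -0.0004] w 92.6 gf 0.0 q [-0.1   0.46  0.2   2.32 -0.24  0.38  0.24]
442,-74,30,-3.6 shift [ 3.5 -1.2 85.5] turn [0.05 0.02 0.11]
```

>>> {"api": "apply_moves", "payload": {"steps": [[-1, 2, -1, 15, 0, 0, 0], [-1, 2, -1, 40, 0, 0, 0], [-1, 2, -1, 63, 0, 0, 0], [-1, 2, -1, 78, 0, 0, 0], [-1, 2, -1, 85, 0, 0, 0], [-1, 2, -1, 85, 0, 0, 0], [1, 2, -1, 85, 0, 0, 0], [1, 2, -1, 85, 0, 0, 0]]}}

```text
clock: 8.2
ee_pos: [0.4438, -0.0732, 0.0305]
orientation: [2.285, 2.155, 0.001]
contact_force: [-0.3, 0.3, 0.0]
gripper_width: 0.0841
grasp_force: 0.0
```

>>> {"api": "apply_moves", "payload": {"steps": [[1, 0, 0, 0, 0, 0, 0], [1, 0, 0, 0, 0, 0, 0], [1, 0, 0, 0, 0, 0, 0], [1, 0, 0, 0, 0, 0, 0], [1, 0, 0, 0, 0, 0, 0], [1, 0, 0, 0, 0, 0, 0], [1, 0, 0, 0, 0, 0, 0], [1, 0, 0, 0, 0, 0, 0]]}}

```text
clock: 8.87
ee_pos: [0.4432, -0.073, 0.0298]
orientation: [-2.286, -2.155, -0.0]
contact_force: [-0.7, 0.6, 5.6]
gripper_width: 0.0471
grasp_force: 30.0
```

```bash
python3 plan.py 442,-74,105,-3.6 619,216,105,-3.6 619,216,35,-3.6
```

```text
t 8.87 at [443.2 -73.   29.8] ang -3.4 tilt [0.     0.0001] w 47.1 gf 30.0 q [-0.01  0.63  0.07  2.37 -0.3   0.15  0.28]
442,-74,105,-3.6 shift [ -1.   -1.2 -75.2] turn [ 0.   -0.01  0.23]
619,216,105,-3.6 shift [300.5 158.4   0. ] turn [0. 0. 0.]
619,216,35,-3.6 shift [ 0.  0. 70.] turn [0. 0. 0.]
```

>>> {"api": "apply_moves", "payload": {"steps": [[1, 0, 0, -4, 0, 0, 0], [1, 0, 0, -12, 0, 0, 0], [1, 0, 0, -23, 0, 0, 0], [1, 0, 0, -36, 0, 0, 0], [1, 0, 0, -49, 0, 0, 0], [1, 0, 0, -61, 0, 0, 0], [1, 0, 0, -70, 0, 0, 0], [1, 0, 0, -75, 0, 0, 0]]}}

```text
clock: 9.53
ee_pos: [0.4435, -0.0731, 0.106]
orientation: [2.285, 2.155, 0.002]
contact_force: [0.2, -0.4, -1.4]
gripper_width: 0.047
grasp_force: 30.0
```

>>> {"api": "apply_moves", "payload": {"steps": [[1, 5, 3, 0, 0, 0, 0], [1, 15, 8, 0, 0, 0, 0], [1, 31, 16, 0, 0, 0, 0], [1, 52, 27, 0, 0, 0, 0], [1, 77, 40, 0, 0, 0, 0], [1, 104, 55, 0, 0, 0, 0], [1, 132, 69, 0, 0, 0, 0], [1, 160, 84, 0, 0, 0, 0]]}}

```text
clock: 10.2
ee_pos: [0.5368, 0.0843, 0.1037]
orientation: [-2.284, -2.155, 0.002]
contact_force: [0.7, -0.9, -1.9]
gripper_width: 0.047
grasp_force: 30.0
```

>>> {"api": "apply_moves", "payload": {"steps": [[1, 27, 14, 0, 0, 0, 0], [1, 53, 28, 0, 0, 0, 0], [1, 77, 41, 0, 0, 0, 0], [1, 98, 52, 0, 0, 0, 0], [1, 115, 61, 0, 0, 0, 0], [1, 128, 68, 0, 0, 0, 0], [1, 136, 72, 0, 0, 0, 0], [1, 140, 74, 0, 0, 0, 0]]}}

```text
clock: 10.87
ee_pos: [0.6184, 0.2195, 0.1034]
orientation: [-2.283, -2.157, 0.001]
contact_force: [-0.5, -0.8, -2.6]
gripper_width: 0.0469
grasp_force: 30.0
```

>>> {"api": "apply_moves", "payload": {"steps": [[1, 0, 0, 0, 0, 0, 0], [1, 0, 0, 0, 0, 0, 0], [1, 0, 0, 8, 0, 0, 0], [1, 0, 0, 18, 0, 0, 0], [1, 0, 0, 28, 0, 0, 0], [1, 0, 0, 35, 0, 0, 0], [1, 0, 0, 39, 0, 0, 0], [1, 0, 0, 40, 0, 0, 0]]}}

```text
clock: 11.53
ee_pos: [0.618, 0.2167, 0.0633]
orientation: [-2.286, -2.155, 0.003]
contact_force: [-0.0, 0.2, -1.7]
gripper_width: 0.0469
grasp_force: 30.0
```

```bash
python3 plan.py 619,216.5,35,-3.6; python3 - <<'E'
from h import *
P=[]
for n,s in(('top',np.s_[80:260,90:330]),('side',np.s_[180:360,180:420])):
    p,d,w=grab(n); np.savez(f'pics/{n}2.npz',p=p,d=d); P.append(p[s])
cv2.imwrite('pics/v2.png',cv2.resize(np.vstack(P)[:,:,::-1],None,fx=1.6,fy=1.6))
E
```

```text
t 11.53 at [618.  216.7  63.3] ang -3.4 tilt [-0.0017 -0.0007] w 46.9 gf 30.0 q [-0.59  0.72  0.27  1.89 -0.33  0.57 -0.17]
619,216.5,35,-3.6 shift [-0.2  1.  28.3] turn [-0.1   0.05  0.22]
```

View pics/v2.png

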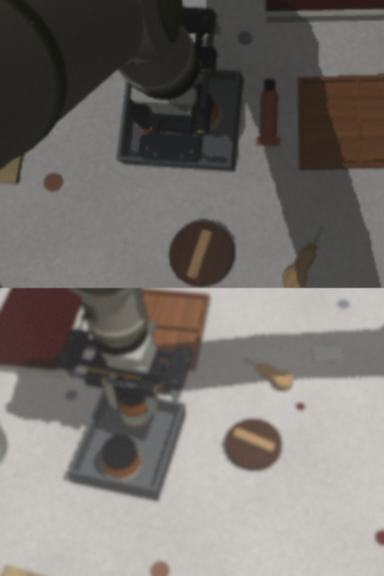

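The squat jar stands in the box's left half, side crop (120,455). The tall jar hangs upright over the right half at (133,400). I lower it the rest of the way.

>>> {"api": "apply_moves", "payload": {"steps": [[1, 0, 1, 5, 0, 0, 0], [1, 0, 1, 12, 0, 0, 0], [1, 0, 1, 19, 0, 0, 0], [1, 0, 1, 25, 0, 0, 0], [1, 0, 1, 28, 0, 0, 0], [1, 0, 1, 28, 0, 0, 0], [-0.35, 0, 1, 28, 0, 0, 0], [-0.35, 0, 1, 28, 0, 0, 0]]}}

```text
clock: 12.3
ee_pos: [0.62, 0.2171, 0.037]
orientation: [2.286, 2.155, 0.001]
contact_force: [0.6, 0.8, -0.6]
gripper_width: 0.0563
grasp_force: 0.0
```

>>> {"api": "apply_moves", "payload": {"steps": [[-0.45, 0, 0, 0, 0, 0, 0], [-0.45, 0, 0, 0, 0, 0, 0], [-0.45, 0, 0, 0, 0, 0, 0], [-0.45, 0, 0, -8, 0, 0, 0], [-0.45, 0, 0, -25, 0, 0, 0], [-0.45, 0, 0, -45, 0, 0, 0], [-0.45, 0, 0, -65, 0, 0, 0], [-0.45, 0, 0, -80, 0, 0, 0]]}}

```text
clock: 12.97
ee_pos: [0.6201, 0.2171, 0.1189]
orientation: [2.286, 2.155, 0.002]
contact_force: [0.5, -0.3, -0.1]
gripper_width: 0.0673
grasp_force: 0.0
```

```bash
python3 plan.py 520,145,90,30 426,72.5,90,61.8 426,72.5,2,61.8
```

```text
t 12.97 at [620.1 217.1 118.9] ang -3.4 tilt [0.0014 0.0006] w 67.3 gf 0.0 q [-0.62  0.65  0.31  1.86 -0.3   0.67 -0.2 ]
520,145,90,30 shift [-77.9 -95.7  28.7] turn [ 9.000e-02 -1.000e-02 -3.338e+01]
426,72.5,90,61.8 shift [ -15.8 -117.7    0. ] turn [  0.    0.  -31.8]
426,72.5,2,61.8 shift [ 0.  0. 88.] turn [0. 0. 0.]
```

>>> {"api": "apply_moves", "payload": {"steps": [[-0.3, -8, -10, 2, 0, 0, -4], [-0.3, -18, -22, 6, 0, 0, -8], [-0.3, -28, -35, 10, 0, 0, -13], [-0.3, -39, -48, 14, 0, 0, -17], [-0.3, -49, -61, 18, 0, 0, -21], [-0.3, -59, -73, 22, 0, 0, -25], [-0.3, -69, -85, 26, 0, 0, -29], [-0.3, -78, -96, 29, 0, 0, -33.4]]}}

```text
clock: 13.63
ee_pos: [0.5186, 0.1443, 0.0882]
orientation: [1.565, 2.723, 0.0]
contact_force: [0.5, -0.8, -0.8]
gripper_width: 0.0606
grasp_force: 0.0
```

>>> {"api": "apply_moves", "payload": {"steps": [[-0.3, -3, -20, 0, 0, 0, -5], [-0.3, -6, -40, 0, 0, 0, -10], [-0.3, -8, -60, 0, 0, 0, -16], [-0.3, -11, -80, 0, 0, 0, -22], [-0.3, -13, -98, 0, 0, 0, -27], [-0.3, -15, -112, 0, 0, 0, -31], [-0.3, -16, -118, 0, 0, 0, -31.8], [-0.3, -16, -118, 0, 0, 0, -31.8]]}}

```text
clock: 14.3
ee_pos: [0.4244, 0.071, 0.0882]
orientation: [0.768, 3.046, -0.001]
contact_force: [0.4, 0.5, 0.3]
gripper_width: 0.0602
grasp_force: 0.0
```

```bash
python3 plan.py 426,72.5,2,61.8; python3 - <<'E'
from h import *
P=[]
for n,s in(('top',np.s_[80:280,110:350]),('side',np.s_[180:380,180:420])):
    p,d,w=grab(n); np.savez(f'pics/{n}3.npz',p=p,d=d); P.append(p[s])
cv2.imwrite('pics/v3.png',cv2.resize(np.hstack(P)[:,:,::-1],None,fx=1.6,fy=1.6))
E
```

```text
t 14.30 at [424.4  71.   88.2] ang 61.7 tilt [-0.0001 -0.0004] w 60.2 gf 0.0 q [-0.26  0.49 -0.05  2.37  0.09  0.28  0.68]
426,72.5,2,61.8 shift [-0.7  2.1 86.2] turn [-0.02  0.01 -0.1 ]
```

View pics/v3.png

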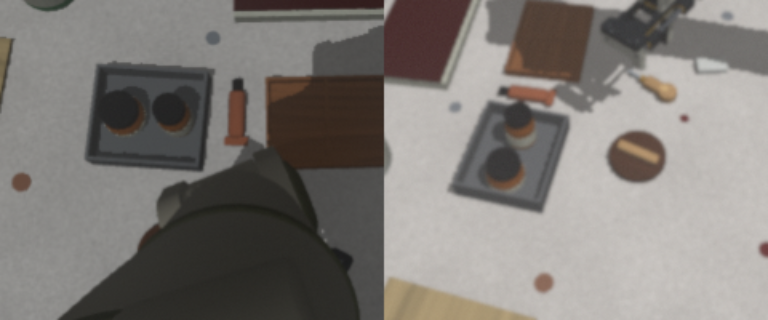

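Both jars stand upright in the box, left panel (122,112) and (172,112). Now I go down on the knob cutter, aiming slightly outward at x = +5 mm for reach.

>>> {"api": "apply_moves", "payload": {"steps": [[-0.3, -4, 2, 10, 0, 0, 0], [-0.3, -5, 2, 25, 0, 0, 0], [-0.3, -5, 2, 40, 0, 0, 0], [-0.3, -5, 2, 52, 0, 0, 0], [-0.3, -5, 2, 60, 0, 0, 0], [-0.3, -5, 2, 62, 0, 0, 0], [-0.3, -5, 2, 62, 0, 0, 0], [-0.3, -5, 2, 62, 0, 0, 0]]}}

```text
clock: 15.07
ee_pos: [0.4307, 0.0716, 0.0256]
orientation: [-0.764, -3.047, 0.0]
contact_force: [0.0, -0.4, -0.5]
gripper_width: 0.0604
grasp_force: 0.0
```

```bash
python3 plan.py 430,70,2,61.8
```

```text
t 15.07 at [430.7  71.6  25.6] ang 61.8 tilt [-0.     -0.0001] w 60.4 gf 0.0 q [-0.28  0.63 -0.02  2.39  0.13  0.11  0.65]
430,70,2,61.8 shift [-0.1 -1.7 23.6] turn [-0.01  0.    0.04]
```

>>> {"api": "apply_moves", "payload": {"steps": [[-0.3, 0, -1.5, 5, 0, 0, 0], [-0.3, 0, -1.5, 11, 0, 0, 0], [-0.3, 0, -1.5, 17, 0, 0, 0], [-0.3, 0, -1.5, 21, 0, 0, 0], [-0.3, 0, -1.5, 23, 0, 0, 0], [-0.3, 0, -1.5, 23, 0, 0, 0], [-0.3, 0, -1.5, 23, 0, 0, 0], [-0.3, 0, -1.5, 23, 0, 0, 0]]}}

```text
clock: 15.73
ee_pos: [0.43, 0.0699, 0.0031]
orientation: [0.765, 3.046, 0.0]
contact_force: [-0.1, -0.1, -0.1]
gripper_width: 0.0605
grasp_force: 0.0
```

```bash
python3 plan.py 430,70,2,61.8
```

```text
t 15.73 at [430.   69.9   3.1] ang 61.8 tilt [ 0.0006 -0.0001] w 60.5 gf 0.0 q [-0.19  0.69 -0.14  2.4   0.99  0.11 -0.21]
430,70,2,61.8 shift [0.  0.1 1.1] turn [0.01 0.03 0.01]
```

Reached, with joint redundancy used. I close the grip and lift.

>>> {"api": "apply_moves", "payload": {"steps": [[1, 0, 0, 1, 0, 0, 0], [1, 0, 0, 1, 0, 0, 0], [1, 0, 0, 1, 0, 0, 0], [1, 0, 0, 1, 0, 0, 0], [1, 0, 0, 1, 0, 0, 0], [1, 0, 0, 1, 0, 0, 0], [1, 0, 0, 1, 0, 0, 0], [1, 0, 0, 1, 0, 0, 0]], "force": 25}}

```text
clock: 16.4
ee_pos: [0.4297, 0.0701, 0.0017]
orientation: [0.764, 3.047, 0.0]
contact_force: [-0.6, -0.3, 1.5]
gripper_width: 0.0216
grasp_force: 25.0
```

>>> {"api": "apply_moves", "payload": {"steps": [[1, 0, 0, -3, 0, 0, 0], [1, 0, 0, -8, 0, 0, 0], [1, 0, 0, -15, 0, 0, 0], [1, 0, 0, -24, 0, 0, 0], [1, 0, 0, -33, 0, 0, 0], [1, 0, 0, -42, 0, 0, 0], [1, 0, 0, -49, 0, 0, 0], [1, 0, 0, -52, 0, 0, 0]]}}

```text
clock: 17.07
ee_pos: [0.4298, 0.0697, 0.0545]
orientation: [0.765, 3.046, 0.0]
contact_force: [-0.8, -0.2, -0.9]
gripper_width: 0.0218
grasp_force: 25.0
```

```bash
python3 plan.py 622,43,55,92 622,43,9,92
```

```text
t 17.07 at [429.8  69.7  54.5] ang 61.8 tilt [0.0006 0.0001] w 21.8 gf 25.0 q [ 0.01  0.6  -0.43  2.36  0.83  0.33 -0.07]
622,43,55,92 shift [-182.    67.2   -0.3] turn [ 1.00e-02  3.00e-02 -3.02e+01]
622,43,9,92 shift [ 0.  0. 46.] turn [0. 0. 0.]
```

>>> {"api": "apply_moves", "payload": {"steps": [[1, -8, 3, 0, 0, 0, -2], [1, -22, 8, 0, 0, 0, -5], [1, -42, 15, 0, 0, 0, -9], [1, -65, 24, 0, 0, 0, -13], [1, -90, 33, 0, 0, 0, -17], [1, -115, 42, 0, 0, 0, -21], [1, -138, 51, 0, 0, 0, -25], [1, -158, 58, 0, 0, 0, -28]]}}

```text
clock: 17.73
ee_pos: [0.5978, 0.0459, 0.0534]
orientation: [-0.0, -3.141, -0.0]
contact_force: [0.9, 0.1, -1.0]
gripper_width: 0.022
grasp_force: 25.0
```

```bash
python3 plan.py 622,43,55,92 622,43,9,92
```

```text
t 17.73 at [597.8  45.9  53.4] ang 90.0 tilt [-0.0003  0.0002] w 22.0 gf 25.0 q [ 0.28  0.77 -0.7   1.98  0.79  0.68  0.65]
622,43,55,92 shift [-24.2  -2.9  -1.6] turn [ 0.01 -0.02 -2.01]
622,43,9,92 shift [ 0.  0. 46.] turn [0. 0. 0.]
```

>>> {"api": "apply_moves", "payload": {"steps": [[1, -12, -1, 0, 0, 0, -1], [1, -20, -2, 0, 0, 0, -2], [1, -24, -3, 4, 0, 0, -2], [1, -24, -3, 14, 0, 0, -2], [1, -24, -3, 26, 0, 0, -2], [1, -24, -3, 37, 0, 0, -2], [1, -24, -3, 43, 0, 0, -2], [1, -24, -3, 45, 0, 0, -2]]}}

```text
clock: 18.4
ee_pos: [0.619, 0.0436, 0.0069]
orientation: [0.052, -3.139, 0.001]
contact_force: [1.0, 0.0, -0.4]
gripper_width: 0.0218
grasp_force: 25.0
```

>>> {"api": "apply_moves", "payload": {"steps": [[1, 0, 0, 0, 0, 0, 0], [0.2, 0, 0, 0, 0, 0, 0], [0.2, 0, 0, 0, 0, 0, 0], [0.2, 0, 0, 0, 0, 0, 0], [0.2, 0, 0, 0, 0, 0, 0], [0.2, 0, 0, -10, 0, 0, 0], [0.2, 0, 0, -30, 0, 0, 0], [0.2, 0, 0, -50, 0, 0, 0]]}}

```text
clock: 19.07
ee_pos: [0.6199, 0.0436, 0.0595]
orientation: [0.051, -3.14, -0.0]
contact_force: [0.1, -1.0, -1.1]
gripper_width: 0.037
grasp_force: 0.0
```

```bash
python3 plan.py 570,-160,90,40 500,-270,90,0 446,-377,90,-45.2 446,-377,2,-45.2
```

```text
t 19.07 at [619.9  43.6  59.5] ang 91.9 tilt [-0.0012 -0.    ] w 37.0 gf 0.0 q [ 0.3   0.78 -0.72  1.93  0.77  0.73  0.72]
570,-160,90,40 shift [  56.5 -201.9  -30.4] turn [-3.000e-02 -6.000e-02  5.185e+01]
500,-270,90,0 shift [ -39.3 -124.3    0. ] turn [ 0.  0. 40.]
446,-377,90,-45.2 shift [-107.  -54.    0.] turn [ 0.   0.  45.2]
446,-377,2,-45.2 shift [ 0.  0. 88.] turn [0. 0. 0.]
```

>>> {"api": "apply_moves", "payload": {"steps": [[0.0, 5, -15, -6, 0, 0, 6], [-0.2, 11, -38, -14, 0, 0, 12], [-0.2, 18, -64, -22, 0, 0, 18], [-0.2, 26, -92, -30, 0, 0, 25], [-0.2, 34, -120, -30, 0, 0, 32], [-0.2, 41, -148, -30, 0, 0, 39], [-0.2, 49, -176, -30, 0, 0, 46], [-0.2, 56, -202, -30, 0, 0, 52]]}}

```text
clock: 19.73
ee_pos: [0.5704, -0.1619, 0.0898]
orientation: [1.341, 2.84, 0.0]
contact_force: [0.7, -0.1, -0.2]
gripper_width: 0.0554
grasp_force: 0.0
```

>>> {"api": "apply_moves", "payload": {"steps": [[-0.2, -5, -15, 0, 0, 0, 5], [-0.2, -10, -31, 0, 0, 0, 10], [-0.2, -15, -47, 0, 0, 0, 15], [-0.2, -20, -63, 0, 0, 0, 20], [-0.2, -25, -78, 0, 0, 0, 25], [-0.2, -30, -94, 0, 0, 0, 30], [-0.2, -35, -109, 0, 0, 0, 35], [-0.2, -39, -124, 0, 0, 0, 40]]}}

```text
clock: 20.4
ee_pos: [0.5005, -0.2702, 0.0896]
orientation: [2.229, 2.213, 0.001]
contact_force: [-0.5, 0.4, -1.0]
gripper_width: 0.0557
grasp_force: 0.0
```

```bash
python3 plan.py 446,-377,60,-45.2 446,-377,2,-45.2
```

```text
t 20.40 at [ 500.5 -270.2   89.6] ang -0.4 tilt [ 0.0011 -0.0001] w 55.7 gf 0.0 q [ 0.64  0.61 -0.35  2.05  0.4   0.54 -0.01]
446,-377,60,-45.2 shift [-107.2  -53.8   29.6] turn [ 6.000e-02 -2.000e-02  4.479e+01]
446,-377,2,-45.2 shift [ 0.  0. 58.] turn [0. 0. 0.]
```

>>> {"api": "apply_moves", "payload": {"steps": [[-0.2, -15, -8, 4, 0, 0, 6], [-0.2, -31, -16, 8, 0, 0, 12], [-0.2, -47, -24, 12, 0, 0, 18], [-0.2, -63, -32, 17, 0, 0, 25], [-0.2, -79, -40, 21, 0, 0, 32], [-0.2, -95, -48, 25, 0, 0, 38], [-0.2, -107, -54, 29, 0, 0, 44], [-0.2, -107, -54, 30, 0, 0, 44.8]]}}

```text
clock: 21.07
ee_pos: [0.4448, -0.3789, 0.0589]
orientation: [2.906, 1.191, -0.001]
contact_force: [0.2, -0.8, 0.2]
gripper_width: 0.0556
grasp_force: 0.0
```

>>> {"api": "apply_moves", "payload": {"steps": [[-0.2, 0, 0, 0, 0, 0, 0], [-0.2, 0, 0, 0, 0, 0, 0], [-0.2, 0, 0, 8, 0, 0, 0], [-0.2, 0, 0, 18, 0, 0, 0], [-0.2, 0, 0, 26, 0, 0, 0], [-0.2, 0, 0, 30, 0, 0, 0], [-0.2, 0, 0, 30, 0, 0, 0], [-0.2, 0, 0, 30, 0, 0, 0]]}}

```text
clock: 21.73
ee_pos: [0.4462, -0.376, 0.028]
orientation: [-2.901, -1.204, 0.001]
contact_force: [0.5, 0.9, -0.5]
gripper_width: 0.0559
grasp_force: 0.0
```

```bash
python3 plan.py 446,-377,2,-45.2; python3 - <<'E'
from h import *
P=[]
for n,s in(('top',np.s_[120:280,250:530]),('side',np.s_[100:260,240:520])):
    p,d,w=grab(n); np.savez(f'pics/{n}4.npz',p=p,d=d); P.append(p[s])
cv2.imwrite('pics/v4.png',cv2.resize(np.vstack(P)[:,:,::-1],None,fx=1.8,fy=1.8))
E
```

```text
t 21.73 at [ 446.2 -376.    28. ] ang -44.9 tilt [-0.0009  0.0007] w 55.9 gf 0.0 q [ 0.69  0.7  -0.13  2.06  0.21  0.4  -0.39]
446,-377,2,-45.2 shift [-0.8  0.6 26. ] turn [-0.06  0.01  0.27]
```

View pics/v4.png

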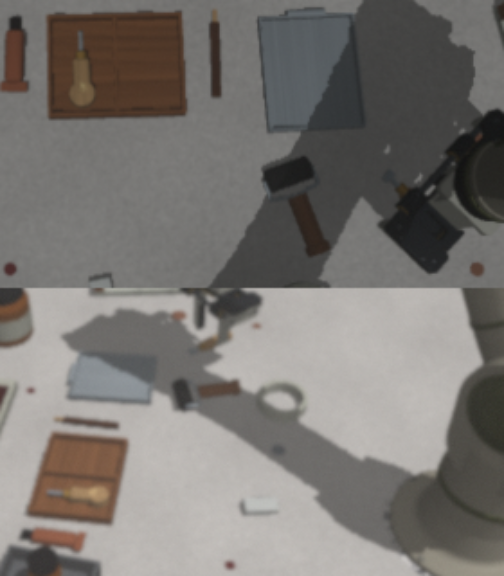

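The knob cutter lies flat in the left bay, top crop (80,75), and the divider runs down the middle at (116,65). The gripper straddles the straight cutter at (405,190). I go down, grip and lift.

>>> {"api": "apply_moves", "payload": {"steps": [[-0.2, -1, 1, 5, 0, 0, 0], [-0.2, -1, 1, 12, 0, 0, 0], [-0.2, -1, 1, 19, 0, 0, 0], [-0.2, -1, 1, 24, 0, 0, 0], [-0.2, -1, 1, 26, 0, 0, 0], [1, -1, 1, 26, 0, 0, 0], [1, -1, 1, 26, 0, 0, 0], [1, -1, 1, 26, 0, 0, 0]]}}

```text
clock: 22.5
ee_pos: [0.4464, -0.3778, 0.0027]
orientation: [2.902, 1.203, 0.0]
contact_force: [0.1, 0.8, 0.0]
gripper_width: 0.0401
grasp_force: 0.0
```

>>> {"api": "apply_moves", "payload": {"steps": [[1, 0, 0, 0, 0, 0, 0], [1, 0, 0, 0, 0, 0, 0], [1, 0, 0, 0, 0, 0, 0], [1, 0, 0, -4, 0, 0, 0], [1, 0, 0, -12, 0, 0, 0], [1, 0, 0, -22, 0, 0, 0], [1, 0, 0, -33, 0, 0, 0], [1, 0, 0, -44, 0, 0, 0]]}}

```text
clock: 23.17
ee_pos: [0.4464, -0.3779, 0.0481]
orientation: [2.902, 1.203, 0.0]
contact_force: [0.2, 0.6, 0.3]
gripper_width: 0.0175
grasp_force: 25.0
```

```bash
python3 plan.py 535,-200,65,-70 620,-42,65,-88 620,-42,8,-88
```

```text
t 23.17 at [ 446.4 -377.9   48.1] ang -45.0 tilt [ 0.0005 -0.0004] w 17.5 gf 25.0 q [ 0.7   0.67 -0.14  2.05  0.2   0.44 -0.38]
535,-200,65,-70 shift [188.5 -63.1 -16.9] turn [ 3.000e-02 -1.000e-02  2.503e+01]
620,-42,65,-88 shift [ 133.9 -119.4    0. ] turn [ 0.  0. 18.]
620,-42,8,-88 shift [ 0.  0. 57.] turn [0. 0. 0.]
```

>>> {"api": "apply_moves", "payload": {"steps": [[1, 6, -2, -8, 0, 0, 1], [1, 20, -7, -17, 0, 0, 3], [1, 42, -14, -17, 0, 0, 6], [1, 68, -23, -17, 0, 0, 9], [1, 98, -33, -17, 0, 0, 13], [1, 128, -43, -17, 0, 0, 17], [1, 158, -53, -17, 0, 0, 21], [1, 188, -63, -17, 0, 0, 25]]}}

```text
clock: 23.83
ee_pos: [0.5355, -0.1983, 0.0645]
orientation: [-3.095, -0.54, -0.002]
contact_force: [0.7, -0.0, -0.1]
gripper_width: 0.0177
grasp_force: 25.0
```

>>> {"api": "apply_moves", "payload": {"steps": [[1, 22, -20, 0, 0, 0, 3], [1, 44, -40, 0, 0, 0, 6], [1, 65, -58, 0, 0, 0, 9], [1, 85, -76, 0, 0, 0, 12], [1, 103, -92, 0, 0, 0, 14], [1, 118, -105, 0, 0, 0, 16], [1, 129, -115, 0, 0, 0, 17.5], [1, 134, -119, 0, 0, 0, 18]]}}

```text
clock: 24.5
ee_pos: [0.6209, -0.0387, 0.0643]
orientation: [-3.139, -0.058, -0.002]
contact_force: [-0.2, 0.3, -0.1]
gripper_width: 0.0177
grasp_force: 25.0
```

```bash
python3 plan.py 620,-42,8,-88
```

```text
t 24.50 at [620.9 -38.7  64.3] ang -87.9 tilt [0.0013 0.0018] w 17.7 gf 25.0 q [-0.12  0.68  0.14  1.96 -0.19  0.51 -1.38]
620,-42,8,-88 shift [-1.1  3.3 56.3] turn [-0.1  -0.08  0.12]
```

>>> {"api": "apply_moves", "payload": {"steps": [[1, -1, 2, 4, 0, 0, 0], [1, -1, 2, 12, 0, 0, 0], [1, -1, 2, 22, 0, 0, 0], [1, -1, 2, 33, 0, 0, 0], [1, -1, 2, 43, 0, 0, 0], [1, -1, 2, 51, 0, 0, 0], [1, -1, 2, 56, 0, 0, 0], [1, -1, 2, 56, 0, 0, 0]]}}

```text
clock: 25.17
ee_pos: [0.6184, -0.0451, 0.0069]
orientation: [-3.141, -0.055, 0.001]
contact_force: [-0.3, 0.7, -0.6]
gripper_width: 0.018
grasp_force: 25.0
```

>>> {"api": "apply_moves", "payload": {"steps": [[0.25, 0, 0, 0, 0, 0, 0], [0.25, 0, 0, 0, 0, 0, 0], [0.25, 0, 0, 0, 0, 0, 0], [0.25, 0, 0, 0, 0, 0, 0], [0.25, 0, 0, -6, 0, 0, 0], [0.25, 0, 0, -22, 0, 0, 0], [0.25, 0, 0, -45, 0, 0, 0], [0.25, 0, 0, -70, 0, 0, 0]]}}

```text
clock: 25.83
ee_pos: [0.6181, -0.0446, 0.0781]
orientation: [3.141, 0.056, -0.003]
contact_force: [-0.2, -0.2, 0.0]
gripper_width: 0.0347
grasp_force: 0.0
```

```bash
python3 plan.py 437.5,-231,80,-69 437.5,-231,3,-69
```

```text
t 25.83 at [618.1 -44.6  78.1] ang -88.0 tilt [-0.0017 -0.0001] w 34.7 gf 0.0 q [-0.12  0.66  0.15  1.96 -0.18  0.54 -1.38]
437.5,-231,80,-69 shift [-187.2  179.9   -1.6] turn [ -0.02   0.09 -18.96]
437.5,-231,3,-69 shift [ 0.  0. 77.] turn [0. 0. 0.]
```

>>> {"api": "apply_moves", "payload": {"steps": [[-0.3, -15, 14, 0, 0, 0, -2], [-0.3, -42, 40, 0, 0, 0, -5], [-0.3, -70, 67, 0, 0, 0, -8], [-0.3, -98, 94, 0, 0, 0, -11], [-0.3, -126, 121, 0, 0, 0, -14], [-0.3, -152, 146, 0, 0, 0, -17], [-0.3, -174, 167, 0, 0, 0, -19], [-0.3, -187, 180, 0, 0, 0, -19]]}}

```text
clock: 26.5
ee_pos: [0.4353, -0.2337, 0.0782]
orientation: [3.088, 0.572, -0.002]
contact_force: [0.3, -0.1, 0.2]
gripper_width: 0.0607
grasp_force: 0.0
```

>>> {"api": "apply_moves", "payload": {"steps": [[-0.3, 0, 0, 5, 0, 0, 0], [-0.3, 0, 0, 15, 0, 0, 0], [-0.3, 0, 0, 27, 0, 0, 0], [-0.3, 0, 0, 36, 0, 0, 0], [-0.3, 0, 0, 40, 0, 0, 0], [-0.3, 0, 0, 40, 0, 0, 0], [-0.3, 0, 0, 40, 0, 0, 0], [-0.3, 0, 0, 40, 0, 0, 0]]}}

```text
clock: 27.17
ee_pos: [0.4387, -0.2308, 0.0378]
orientation: [3.089, 0.575, 0.0]
contact_force: [0.5, -0.3, 0.1]
gripper_width: 0.0605
grasp_force: 0.0
```

```bash
python3 plan.py 437.5,-231,3,-69; python3 - <<'E'
from h import *
P=[]
for n,s in(('top',np.s_[120:280,250:530]),('side',np.s_[100:260,240:520])):
    p,d,w=grab(n); np.savez(f'pics/{n}5.npz',p=p,d=d); P.append(p[s])
cv2.imwrite('pics/v5.png',cv2.resize(np.vstack(P)[:,:,::-1],None,fx=1.8,fy=1.8))
E
```

```text
t 27.17 at [ 438.7 -230.8   37.8] ang -68.9 tilt [ 0.0001 -0.    ] w 60.5 gf 0.0 q [ 0.37  0.63 -0.    2.26  0.01  0.25 -0.84]
437.5,-231,3,-69 shift [-1.2 -0.2 34.8] turn [ 0.   -0.01  0.08]
```

View pics/v5.png

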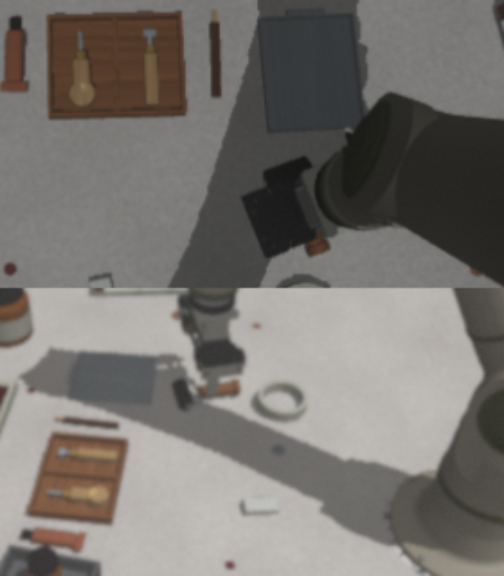

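Both cutters lie flat, one per bay, top crop (80,75) and (150,68). The gripper is over the roller handle, so I go down and grip.

>>> {"api": "apply_moves", "payload": {"steps": [[-0.3, -1, 0, 5, 0, 0, 0], [-0.3, -1, 0, 13, 0, 0, 0], [-0.3, -1, 0, 22, 0, 0, 0], [-0.3, -1, 0, 30, 0, 0, 0], [-0.3, -1, 0, 34, 0, 0, 0], [-0.3, -1, 0, 34, 0, 0, 0], [1, -1, 0, 34, 0, 0, 0], [1, -1, 0, 34, 0, 0, 0]]}}

```text
clock: 27.93
ee_pos: [0.4373, -0.2315, 0.0036]
orientation: [-3.089, -0.573, 0.0]
contact_force: [0.3, -0.5, 0.5]
gripper_width: 0.0517
grasp_force: 0.0
```

>>> {"api": "apply_moves", "payload": {"steps": [[1, 0, 0, 0, 0, 0, 0], [1, 0, 0, 0, 0, 0, 0], [1, 0, 0, 0, 0, 0, 0], [1, 0, 0, 0, 0, 0, 0], [1, 0, 0, -3, 0, 0, 0], [1, 0, 0, -9, 0, 0, 0], [1, 0, 0, -18, 0, 0, 0], [1, 0, 0, -28, 0, 0, 0]], "force": 35}}

```text
clock: 28.6
ee_pos: [0.4371, -0.2314, 0.0323]
orientation: [-3.088, -0.574, 0.001]
contact_force: [0.3, 0.1, -1.9]
gripper_width: 0.0234
grasp_force: 35.0
```

```bash
python3 plan.py 614,-253.5,45,-86.3 614,-253.5,7,-86.3
```

```text
t 28.60 at [ 437.1 -231.4   32.3] ang -69.0 tilt [-0.0006  0.0003] w 23.4 gf 35.0 q [ 0.37  0.64 -0.    2.26  0.01  0.24 -0.84]
614,-253.5,45,-86.3 shift [157.1  84.2 -12.8] turn [-0.02  0.03 17.34]
614,-253.5,7,-86.3 shift [ 0.  0. 38.] turn [0. 0. 0.]
```

>>> {"api": "apply_moves", "payload": {"steps": [[1, 4, 2, -8, 0, 0, 0.5], [1, 14, 8, -18, 0, 0, 2], [1, 31, 17, -23, 0, 0, 4], [1, 52, 28, -23, 0, 0, 6], [1, 76, 41, -23, 0, 0, 8.5], [1, 100, 54, -23, 0, 0, 11], [1, 121, 65, -23, 0, 0, 13], [1, 138, 74, -23, 0, 0, 15]]}}

```text
clock: 29.27
ee_pos: [0.5949, -0.2509, 0.056]
orientation: [3.137, 0.163, 0.003]
contact_force: [-0.3, -0.4, -2.1]
gripper_width: 0.0229
grasp_force: 35.0
```

>>> {"api": "apply_moves", "payload": {"steps": [[1, 9, 4, 0, 0, 0, 1], [1, 15, 7, 0, 0, 0, 2], [1, 18, 8, 0, 0, 0, 2.3], [1, 18, 8, 0, 0, 0, 2.3], [1, 18, 8, 0, 0, 0, 2.3], [1, 18, 8, 0, 0, 0, 2.3], [1, 18, 8, 0, 0, 0, 2.3], [1, 18, 8, 0, 0, 0, 2.3]]}}

```text
clock: 29.93
ee_pos: [0.6109, -0.2571, 0.0547]
orientation: [-3.14, -0.102, 0.001]
contact_force: [0.3, 0.4, -1.6]
gripper_width: 0.0232
grasp_force: 35.0
```

```bash
python3 plan.py 614,-253.5,7,-86.3; python3 - <<'E'
from h import *
P=[]
for n,s in(('top',np.s_[100:260,330:530]),('side',np.s_[80:240,240:440])):
    p,d,w=grab(n); np.savez(f'pics/{n}6.npz',p=p,d=d); P.append(p[s])
    q=w.reshape(-1,3)*1e3
cv2.imwrite('pics/v6.png',cv2.resize(np.hstack(P)[:,:,::-1],None,fx=2,fy=2))
E
```

```text
t 29.93 at [ 610.9 -257.1   54.7] ang -86.3 tilt [-0.0004  0.0002] w 23.2 gf 35.0 q [ 0.25  0.72  0.1   1.87 -0.12  0.55 -1.08]
614,-253.5,7,-86.3 shift [ 3.3 -3.4 47.7] turn [-0.01  0.02  0.03]
```

View pics/v6.png

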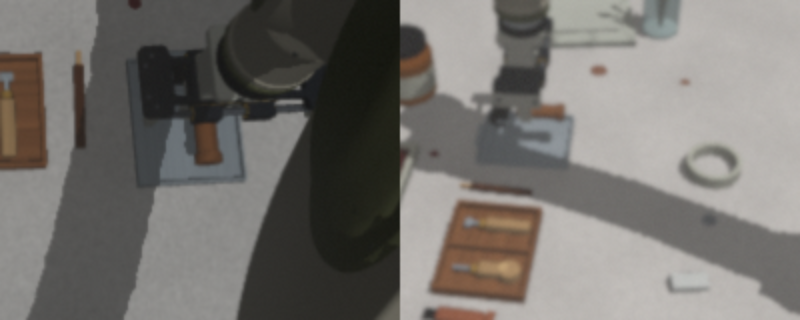

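```bash
python3 - <<'E'
from h import *
for n in('top','side'):
    q=cloud(n,np.load(f'pics/{n}6.npz')['d']).reshape(-1,3)*1e3
    for x in list(range(545,600,8))+list(range(632,690,8)):
        m=q[(abs(q[:,0]-x)<4)&(abs(q[:,1]+257)<(12 if x<600 else 35))&(q[:,2]>30)&(q[:,2]<105)]
        if len(m)>2: print(n,x,len(m),np.percentile(m[:,2],[10,50,90]).round(0),'y',np.round(np.percentile(m[:,1],[2,98]),0))
E
```

```text
top 545 24 [61. 71. 80.] y [-268. -248.]
top 553 44 [67. 78. 81.] y [-268. -246.]
top 561 41 [70. 77. 81.] y [-268. -247.]
top 569 39 [69. 75. 78.] y [-268. -249.]
top 577 39 [71. 76. 78.] y [-267. -248.]
top 585 41 [70. 76. 78.] y [-266. -247.]
top 593 8 [66. 74. 77.] y [-266. -247.]
top 632 3 [66. 68. 68.] y [-229. -227.]
top 640 26 [64. 71. 77.] y [-236. -228.]
top 648 20 [67. 78. 80.] y [-236. -226.]
top 656 11 [60. 73. 80.] y [-233. -227.]
side 553 21 [65. 77. 80.] y [-266. -246.]
side 561 16 [68. 76. 80.] y [-263. -247.]
side 569 14 [65. 73. 77.] y [-263. -246.]
side 577 18 [62. 71. 79.] y [-256. -246.]
side 585 14 [63. 73. 77.] y [-266. -246.]
side 593 13 [60. 72. 77.] y [-259. -245.]
side 632 6 [65. 67. 68.] y [-246. -223.]
side 640 14 [65. 71. 75.] y [-254. -223.]
side 648 22 [61. 74. 78.] y [-243. -223.]
side 656 19 [56. 77. 82.] y [-236. -224.]
side 664 19 [59. 73. 79.] y [-248. -223.]
side 672 4 [69. 72. 73.] y [-266. -227.]
```

The roller hangs level: handle top about 78 mm and rubber top about 79 mm. It is over the tray, so I lower and release it.

>>> {"api": "apply_moves", "payload": {"steps": [[1, 3, -3, 4, 0, 0, 0], [1, 3, -3, 12, 0, 0, 0], [1, 3, -3, 22, 0, 0, 0], [1, 3, -3, 32, 0, 0, 0], [1, 3, -3, 40, 0, 0, 0], [1, 3, -3, 45, 0, 0, 0], [1, 3, -3, 47.5, 0, 0, 0], [1, 3, -3, 47.5, 0, 0, 0]]}}

```text
clock: 30.7
ee_pos: [0.6137, -0.2538, 0.007]
orientation: [-3.139, -0.102, 0.002]
contact_force: [-1.4, 0.0, 0.4]
gripper_width: 0.0232
grasp_force: 35.0
```

>>> {"api": "apply_moves", "payload": {"steps": [[1, 0, 0, 0, 0, 0, 0], [0, 0, 0, 0, 0, 0, 0], [0, 0, 0, 0, 0, 0, 0], [0, 0, 0, 0, 0, 0, 0], [0, 0, 0, 0, 0, 0, 0], [0, 0, 0, -8, 0, 0, 0], [0, 0, 0, -25, 0, 0, 0], [0, 0, 0, -45, 0, 0, 0]]}}

```text
clock: 31.37
ee_pos: [0.6136, -0.2536, 0.0521]
orientation: [-3.139, -0.102, 0.003]
contact_force: [-0.3, 0.2, 0.6]
gripper_width: 0.0465
grasp_force: 0.0
```

>>> {"api": "apply_moves", "payload": {"steps": [[0, 0, 0, -20, 0, 0, 0], [0, 0, 0, -50, 0, 0, 0], [0, 0, 0, -80, 0, 0, 0], [0, -15, 25, -105, 0, 0, 0], [0, -30, 55, -105, 0, 0, 0], [0, -50, 85, -105, 0, 0, 0], [0, -65, 110, -105, 0, 0, 0], [0, -80, 130, -105, 0, 0, 0]]}}

```text
clock: 32.03
ee_pos: [0.5417, -0.3915, 0.1583]
orientation: [3.138, 0.1, 0.001]
contact_force: [-0.2, -0.5, -0.3]
gripper_width: 0.0465
grasp_force: 0.0
```

```bash
python3 plan.py; python3 - <<'E'
from h import *
P=[]
for n,s in(('top',np.s_[80:280,110:530]),('side',np.s_[120:360,180:440])):
    p,d,w=grab(n); np.savez(f'pics/{n}7.npz',p=p,d=d); cv2.imwrite(f'pics/v7{n}.png',cv2.resize(p[s][:,:,::-1],None,fx=1.8,fy=1.8))
E
```

```text
t 32.03 at [ 541.7 -391.5  158.3] ang -86.4 tilt [ 0.0009 -0.0015] w 46.5 gf 0.0 q [ 0.47  0.6   0.11  1.8  -0.09  0.75 -0.88]
```

View pics/v7top.png

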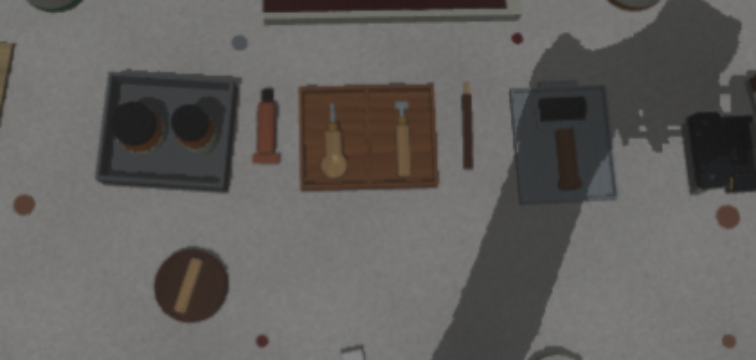

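View pics/v7side.png

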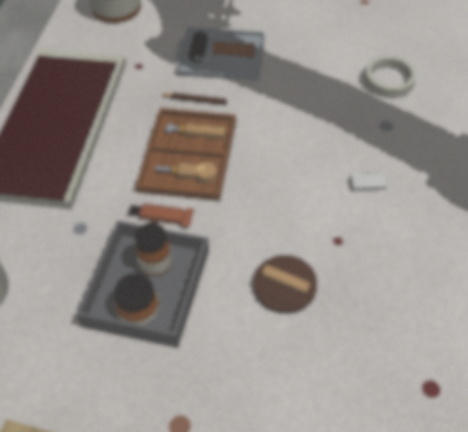

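The top view shows everything in place. The jars are upright in the box at (135,125) and (192,125). The cutters are flat in their bays at (333,150) and (403,140). The roller is inside the steel tray's rim at (565,140), the baren is still at (190,285), and the arm is clear.

```bash
python3 -c "
from plant import arm; print(arm.sign_off())"
```

```text
the job is handed in; nothing more can be done
None
```

I handed the job in at about 32 s: both jars stand upright in the box, one cutter lies flat in each bay, the roller is flat in its tray and the baren is where it was; the judge's result was not shown.

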